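# Close up the pastel box with the lid that fits

## Task

Tidy up the pastels: lay the loose blue pastel stick flat in the empty half of the open red box, then put on the one of the three red lids that fits the box, all the way down so that it sits level. Leave the other two lids, the coffee cup and the eraser alone, and the box where it stands.

Things in the scene. Friction and masses are not known exactly. Their poses are not given: they have to be found in the camera images.
- box: open red box 120 x 100 x 34 mm (x, y, z), walls 4, floor 6 mm thick, lined black; origin at centre of underside, z up. Fixed pastel stubs 14 mm high fill the 28 mm strip along its +y wall; the rest, a bay 112 x 64 mm centred 14 mm to -y of the origin, is empty. A fitted lid's panel rests on the rim, its handle centre 52 mm above the box's underside. About 0.7 kg, loose on the table
- stick_center (a point): loose blue square pastel stick, 90 x 16 x 16 mm; this point is its centre, x along its length. About 35 g
- lid_a_handle (a point): red lid, right way up: flat panel with a skirt, outside 114 x 112 mm (x, y), inside 108 x 106, walls 3; skirt 18 mm deep, panel 4 thick, and on its middle a pale wooden bar handle 60 long (x) x 14 wide (y) x 28 high, 50 mm high in all. This point is the handle's centre, 36 mm above the lid's lower edge, 14 above the panel; z up. About 0.14 kg
- lid_b_handle (a point): red lid, right way up: flat panel with a skirt, outside 132 x 112 mm (x, y), inside 126 x 106, walls 3; skirt 18 mm deep, panel 4 thick, and on its middle a pale wooden bar handle 60 long (x) x 14 wide (y) x 28 high, 50 mm high in all. This point is the handle's centre, 36 mm above the lid's lower edge, 14 above the panel; z up. About 0.14 kg
- lid_c_handle (a point): red lid, right way up: flat panel with a skirt, outside 150 x 112 mm (x, y), inside 144 x 106, walls 3; skirt 18 mm deep, panel 4 thick, and on its middle a pale wooden bar handle 60 long (x) x 14 wide (y) x 28 high, 50 mm high in all. This point is the handle's centre, 36 mm above the lid's lower edge, 14 above the panel; z up. About 0.14 kg
- coffee: lidded iced-coffee cup, 88 mm across, 118 mm high; leave alone, origin at its underside
- eraser: white eraser 60 x 30 x 20 mm; leave alone, origin at its underside
Things that resemble listed ones, but are neither listed nor needed, are in the scene too. Of the things like the part that bears stick_center, leave any that is black, orange or pink; of the rest the smaller one is meant.

How it is judged:
On the way, in this order (a step that is already met when the one before it is completed fails the run):
1. the blue stick lies flat in the box, let go (x of stick_center in the frame of box between -0.05 and 0.05 m and y of stick_center in the frame of box between -0.044 and 0.02 m and z of stick_center in the frame of box between 0.008 and 0.02 m and contact force between the fingers and stick below 0.05 N), for 0.2 s.
2. the fitting lid sits home on the box (x of lid_b_handle in the frame of box between -0.007 and 0.007 m and y of lid_b_handle in the frame of box between -0.007 and 0.007 m and z of lid_b_handle in the frame of box between 0.048 and 0.0555 m and angle between the x axis of lid_b_handle and the x axis of box, either way round below 0.12 rad and angle between lid_b_handle's own z axis and vertical below 0.06 rad), for 0.2 s.
At the end, for the whole second after the job is handed in: The blue stick lies flat on the floor of the box; the fitting lid is over the box, level (within 0.06 rad), lined up (within 7 mm and 0.12 rad) and fully down (handle centre 48 to 55.5 mm above the box's underside); released and at rest (all of step 2 and x of stick_center in the frame of box between -0.05 and 0.05 m and y of stick_center in the frame of box between -0.044 and 0.02 m and z of stick_center in the frame of box between 0.008 and 0.02 m and contact force between the fingers and lid_b below 0.05 N and linear speed of each of lid_b, box below 0.02 m/s); the robot touches nothing.
It fails at once if another lid is moved by more than 40 mm (distance of any of lid_a_handle, lid_c_handle from where it was at the start of the episode above 0.04 m).
It fails at once if the box is moved by more than 40 mm (distance of box from where it was at the start of the episode above 0.04 m).
It fails at once if the coffee cup or the eraser is moved by more than 40 mm (distance of any of coffee, eraser from where it was at the start of the episode above 0.04 m).
It also fails if it takes over 58 s, if anything falls off the work surface, if the arm or the gripper's body presses on something with over 40 N, if the wrist force passes 120 N, or if a joint passes its speed limit or range.

## Robot

A 7-joint arm with a two-finger parallel gripper is mounted at the origin on the work surface. World frame = base frame: x ahead of the robot, y to its left, z up, the work surface at z = 0. Lengths are in m, angles in rad, forces in N, time in s.
With the tool pointing down it reaches from about 0.4 to 0.875 m from the base axis. Payload 6.5 kg.
Tool frame: the origin (TCP) lies midway between the tips of the shut fingers; the grasp point (between the pads) lies 19 mm behind it (hold_point_z is the distance from the TCP to the grasp point, in m); z points along the fingers, y is the line along which they close (so a half turn about z gives the same grasp; the last joint's range is limited). The gripper opens to 85 mm and grips with 20 to 120 N. Pads are 22 mm wide; open, the fingers measure 114 mm over their backs; the gripper's body (76 mm by 85 mm) begins 54 mm behind the grasp point. The pads swing forward as they close: fully open they stand 13 mm farther back than shut.
Start: joints at [-1.329, 0.536, -0.004, 1.538, 0.003, 1.067, -0.071], TCP at [0.197, 0.619, 0.205] pointing down, gripper open.
Joint ranges: [-2.7, 2.7], [-0.37, 2.16], [-1.27, 1.26], [0.24, 2.4], [-1.31, 4.45], [0.19, 1.91], [-2.76, 2.76]. Speed limits (rad/s): [2.39, 2.39, 3.14, 3.14, 3.14, 3.14, 3.14].

## Interface

Orientations are given as a unit quaternion [w, x, y, z].
In Python, from rig import read_state, grab_frame, job_done, hold_point_z gives the robot as it stands.
- The arm moves only by the tool send_rows, never from a script. Its argument "deltas" is a list that holds one entry, the list of rows, each a list of 5 numbers: the closure, from 0 (fully open) to 1 (shut), then the shift along the tool's x, y, z in cm, then the turn about the tool's z in degrees. A call has 1 to 20 rows; each row is the pose to reach, as a shift and turn from the pose commanded when the call began, along the tool's axes at that moment; what a row does not reach only later rows make up. A row lasts 1/12 s, in which the tool goes at most 41.7 mm and 7.16 degrees, less where a joint would pass 70% of its speed; a pose out of reach is approached as far as the arm can. A call with a gripper value outside its range is refused whole. The fingers move at their own pace and stop on an object; "grip_force" is the grip in N (left out, the last holds). Time passes only in rows, so rows that repeat a pose let the fingers close. It gives the time, the measured TCP pose, the force, the opening and the grip force at its end, in the units of the state.
- read_state(): the state, without advancing time (a new reading comes with each control period).
- grab_frame(name): name is "side" or "top" or "wrist"; returns a dict with "color" (400x640x3 uint8, red, green, blue), "K" (3x3 intrinsics, pixels), "rvec" (rotation vector, rad) and "tvec" (3), from world to camera coordinates, as OpenCV has them. Camera axes: x right, y down, z forward; pixel columns grow to the right and rows downward; lengths in m; the calibration is good to about 2 mm. A picture is of the moment at which its call begins. There is no depth.
- job_done(): hands the job in; it is judged then, once.
The state is a dict: "time": time; "joint_positions": joint angles; "qd": joint speeds; "joint_torque": joint torques, N m; "tool_pos": TCP position; "ee_rot": TCP orientation; "wrist_force": force on the tool from outside, world axes, zero at the start; "ft_torque": the same for the moment, N m; "opening": finger opening in m; "gripper_force": force on a finger pad.
Only numpy, scipy, OpenCV 4.12 (cv2) and the standard library are available. Lean on these libraries where they do the work, as an engineer would, in place of code of your own. Each camera call takes 0.05 s, during which the arm holds its last target. There are 200 camera calls.

## Working session

There is one attempt and no reset: what is moved stays moved. The work goes in short steps, Python scripts to look and compute and a tool call to move; the robot and the scene stay as the last step left them, time stands still between calls to the robot, and variables do not carry over. Pictures are saved under pics/ and viewed, at most 11 in all, crops included, and the job is handed in when it is done.

Besides the shell and the picture viewer there is one more tool, called after "Emit:" in YAML: its name, and indented under it one key for each argument. send_rows: Moves the arm, as the interface text tells. Its arguments: {"type":"object","properties":{"deltas":{"type":"array","items":{"type":"array","items":{"type":"array","items":{"type":"number"}}}},"grip_force":{"type":"number"}},"required":["deltas"]}

```bash
mkdir -p pics; cat > h.py <<'E'
import numpy as np, cv2
from rig import read_state, grab_frame, job_done, hold_point_z
def ray(f,uv,z):
    R,_=cv2.Rodrigues(np.array(f["rvec"],float));t=np.array(f["tvec"],float).reshape(3)
    uv=np.atleast_2d(np.array(uv,float))
    d=np.c_[uv,np.ones(len(uv))]@np.linalg.inv(f["K"]).T@R
    c=-R.T@t
    return c+d*((z-c[2])/d[:,2])[:,None]
def proj(f,p):
    return cv2.projectPoints(np.array(p,float).reshape(-1,1,3),np.array(f["rvec"],float),np.array(f["tvec"],float),np.array(f["K"],float),None)[0].reshape(-1,2)
def save(n,img): cv2.imwrite("pics/"+n,cv2.cvtColor(img,cv2.COLOR_RGB2BGR))
E
python3 - <<'E'
from h import *
import pickle
for n in("top","side"):
    f=grab_frame(n);save(n+"0.png",f["color"]);pickle.dump(f,open(n+"0.pkl","wb"))
    print(n,f["K"][0][0],ray(f,[[0,0],[639,0],[639,399],[0,399]],0).round(3).tolist())
s=read_state();print(s["tool_pos"],s["ee_rot"],hold_point_z,s["opening"])
E
```

```text
top 455.98154606756685 [[1.068, 0.863, 0.0], [1.065, -0.884, 0.0], [0.044, -0.773, 0.0], [0.029, 0.733, 0.0]]
side 468.8843945397586 [[3.303, -2.85, 0.0], [-2.277, -3.89, 0.0], [-0.155, 0.489, 0.0], [1.047, 0.585, 0.0]]
[0.19676665 0.61887544 0.20381034] [-6.24211111e-05  1.53276173e-01  9.88183088e-01 -7.71470491e-04] 0.0187 0.08536261836717667
```

View pics/top0.png

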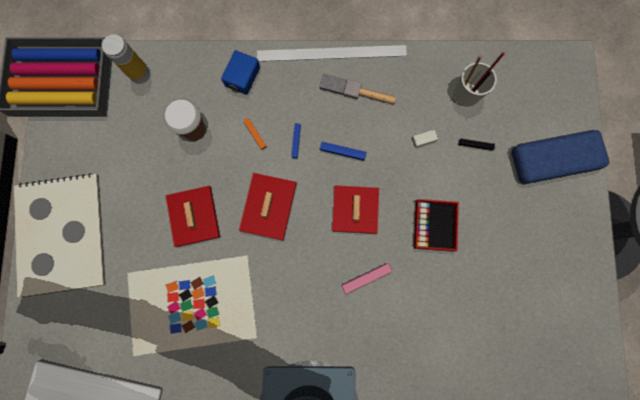

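View pics/side0.png

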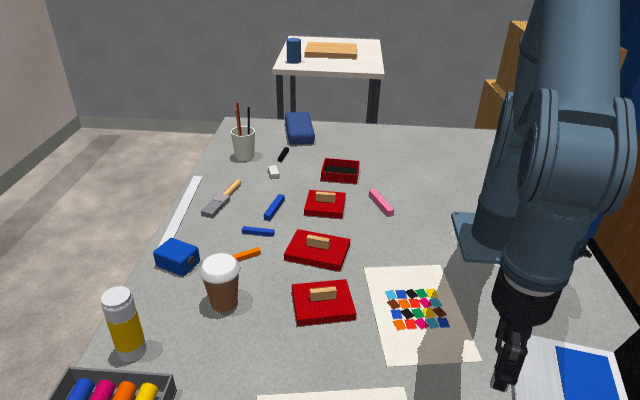

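Top view: blue sticks at (296,141) and (343,151), lids at (192,216), (268,206) and (356,210), and the box at (436,225) with its stubs on the left. The arm isn't drawn in the top view. Next I measure the sizes.

```bash
cat > m.py <<'E'
from h import *
def blobs(f,lo,hi,z,amin=40,roi=None,lo2=None,hi2=None):
    h=cv2.cvtColor(cv2.GaussianBlur(f["color"],(3,3),0),cv2.COLOR_RGB2HSV)
    m=cv2.inRange(h,lo,hi)
    if lo2: m|=cv2.inRange(h,lo2,hi2)
    if roi: 
        k=np.zeros_like(m);k[roi[1]:roi[3],roi[0]:roi[2]]=255;m&=k
    out=[]
    for c in cv2.findContours(m,cv2.RETR_EXTERNAL,cv2.CHAIN_APPROX_NONE)[0]:
        if cv2.contourArea(c)<amin: continue
        P=ray(f,c.reshape(-1,2),z)[:,:2].astype(np.float32)*1000
        (cx,cy),(w,l),a=cv2.minAreaRect(P)
        b=cv2.boxPoints(((cx,cy),(w,l),a)); e=b[1]-b[0];g=b[2]-b[1]
        if np.hypot(*g)>np.hypot(*e): e=g
        yaw=np.degrees(np.arctan2(e[1],e[0]))%180
        print(np.mean(c.reshape(-1,2),0).round(0),"c",round(cx,1),round(cy,1),"size",round(max(w,l),1),round(min(w,l),1),"long-axis yaw",round(yaw,1))
E
python3 - <<'E'
from m import *
import pickle
f=pickle.load(open("top0.pkl","rb"))
print("blue");blobs(f,(105,100,40),(125,255,255),.016,roi=(280,110,380,170))
print("red z.022/.034");blobs(f,(0,150,60),(6,255,255),.022,300,(150,160,400,260),(172,150,60),(180,255,255))
blobs(f,(0,130,50),(6,255,255),.034,100,(405,190,470,260),(172,130,50),(180,255,255))
print("handles");blobs(f,(7,40,120),(25,255,255),.05,60,(170,180,380,240))
u=cv2.resize(f["color"][105:265,230:480],None,fx=3.2,fy=3.2,interpolation=cv2.INTER_CUBIC);save("crop.png",u)
E
```

```text
blue
[343. 151.] c 636.9 -80.5 size 115.8 22.3 long-axis yaw 76.4
[296. 140.] c 663.4 39.4 size 88.3 15.0 long-axis yaw 175.0
red z.022/.034
[355. 209.] c 486.5 -111.3 size 112.5 109.3 long-axis yaw 176.9
[192. 216.] c 467.5 292.4 size 131.3 111.9 long-axis yaw 13.1
[268. 206.] c 493.2 105.7 size 147.8 110.4 long-axis yaw 168.2
[436. 225.] c 447.3 -305.9 size 119.9 103.7 long-axis yaw 176.1
handles
[188. 214.] c 468.1 294.1 size 60.4 14.5 long-axis yaw 13.0
[356. 207.] c 487.0 -111.4 size 58.6 14.5 long-axis yaw 179.6
[266. 204.] c 493.3 106.5 size 61.3 15.1 long-axis yaw 168.4
```

View pics/crop.png

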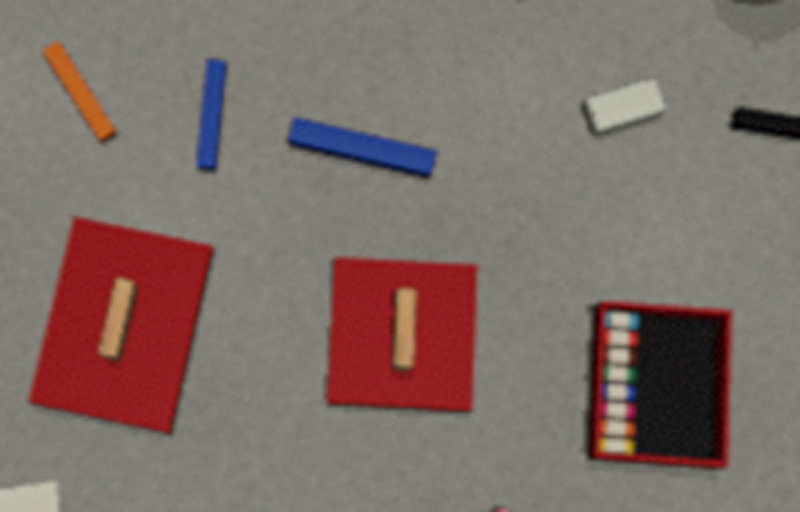

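Named sticks: (296,140) measures 88x15 mm and (343,151) measures 116x22 mm, both blue. The smaller one is meant, so it's (296,140). Lid b is the one at (192,216), measuring 131x112 mm; the other two measure 112 and 148 mm. Next I plan the approach.

```bash
cat >> h.py <<'E'
from scipy.spatial.transform import Rotation
def plan(x,y,z,yaw):
    "tool shift (cm) and turn (deg) to reach TCP x,y,z (mm) with tool y at world yaw (deg, mod 180)"
    s=read_state();w=s["ee_rot"];R=Rotation.from_quat([w[1],w[2],w[3],w[0]]).as_matrix()
    d=R.T@(np.array([x,y,z])/1000-s["tool_pos"])*100
    cur=np.degrees(np.arctan2(R[1,1],R[0,1]));t=-((yaw-cur+90)%180-90)
    print("t",round(s["time"],2),"pos",np.round(s["tool_pos"]*1000,1),"yaw",round(cur,1),"open",round(s["opening"]*1000,1),"tilt",np.round(R[:2,2],3),"q7",round(s["joint_positions"][6],2),"-> shift",d.round(2),"turn",round(t,1))
E
python3 -c "
from h import *
plan(663.4,39.4,150,85)"
```

```text
t 0.1 pos [196.8 618.9 203.8] yaw 72.4 open 85.4 tilt [-0.    -0.002] q7 -0.07 -> shift [-62.02 -41.08   5.45] turn -12.6
```

Emit:
send_rows:
  deltas:
    - [[0,-3,-2,0.3,-0.6],[0,-9,-6,0.8,-2],[0,-62,-41.1,5.4,-12.6],[0,-62,-41.1,5.4,-12.6],[0,-62,-41.1,5.4,-12.6],[0,-62,-41.1,5.4,-12.6],[0,-62,-41.1,5.4,-12.6],[0,-62,-41.1,5.4,-12.6],[0,-62,-41.1,5.4,-12.6],[0,-62,-41.1,5.4,-12.6],[0,-62,-41.1,5.4,-12.6],[0,-62,-41.1,5.4,-12.6],[0,-62,-41.1,5.4,-12.6],[0,-62,-41.1,5.4,-12.6],[0,-62,-41.1,5.4,-12.6],[0,-62,-41.1,5.4,-12.6],[0,-62,-41.1,5.4,-12.6],[0,-62,-41.1,5.4,-12.6],[0,-62,-41.1,5.4,-12.6],[0,-62,-41.1,5.4,-12.6]]

```text
time: 1.77
tool_pos: [0.6639, 0.0358, 0.1496]
ee_rot: [-0.0, 0.047, 0.999, -0.001]
wrist_force: [-0.6, 1.3, -0.3]
opening: 0.0851
gripper_force: 0.0
```

```bash
python3 - <<'E'
from m import *
f=grab_frame("wrist");save("w1.png",f["color"])
blobs(f,(100,100,40),(130,255,255),.016,300)
plan(663.4,39.4,4,85)
E
```

```text
[483. 297.] c 821.9 212.6 size 114.2 37.8 long-axis yaw 40.8
[196. 162.] c 636.3 -79.7 size 121.0 23.9 long-axis yaw 76.5
[322. 176.] c 663.3 40.9 size 89.8 15.3 long-axis yaw 175.4
t 1.82 pos [663.   39.  149.8] yaw 84.9 open 85.8 tilt [-0.001 -0.   ] q7 1.42 -> shift [-0.06  0.05 14.58] turn -0.1
```

View pics/w1.png

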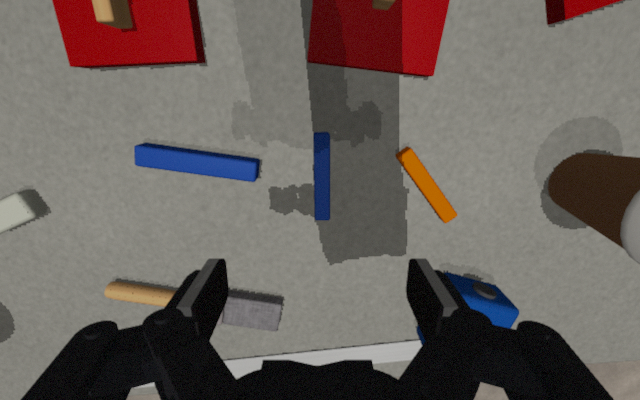

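Wrist view: the blue stick is at (322,176), which agrees with the top view. The big blue stick and the orange one are close by, so I go down half closed.

Emit:
send_rows:
  deltas:
    - [[0.5,0,0.1,3,0],[0.5,0,0.1,6,0],[0.5,0,0.1,9,0],[0.5,0,0.1,11.5,0],[0.5,0,0.1,13,0],[0.5,0,0.1,14,0],[0.5,0,0.1,14.5,0],[0.5,0,0.1,14.5,0],[0.5,0,0.1,14.5,0],[1,0,0.1,14.5,0],[1,0,0.1,14.5,0],[1,0,0.1,14.5,0],[1,0,0.1,14.5,0],[1,0,0.1,14.5,0],[1,0,0.1,14.5,0],[1,0,0.1,14.5,0],[1,0,0.1,14.5,0]]
  grip_force: 30

```text
time: 3.23
tool_pos: [0.6634, 0.0409, 0.0056]
ee_rot: [0.0, 0.044, 0.999, -0.0]
wrist_force: [0.6, 0.6, 0.5]
opening: -0.0001
gripper_force: 0.0
```

Emit:
send_rows:
  deltas:
    - [[1,0,0,-2,0],[1,0,0,-5,0],[1,0,0,-9,0],[1,0,0,-12,0],[1,0,0,-14,0],[1,0,0,-14,0],[1,0,0,-14,0]]

```text
time: 3.82
tool_pos: [0.6642, 0.041, 0.1469]
ee_rot: [0.001, 0.044, 0.999, 0.0]
wrist_force: [-0.8, -0.7, -0.5]
opening: -0.0001
gripper_force: 0.0
```

```bash
python3 - <<'E'
from m import *
plan(446,-319.9,145,86)
f=grab_frame("wrist");save("w2.png",f["color"])
E
```

```text
t 3.82 pos [664.2  41.  146.9] yaw 85.0 open -0.1 tilt [0.003 0.   ] q7 1.42 -> shift [ 18.57 -37.87   0.12] turn -1.0
```

View pics/w2.png

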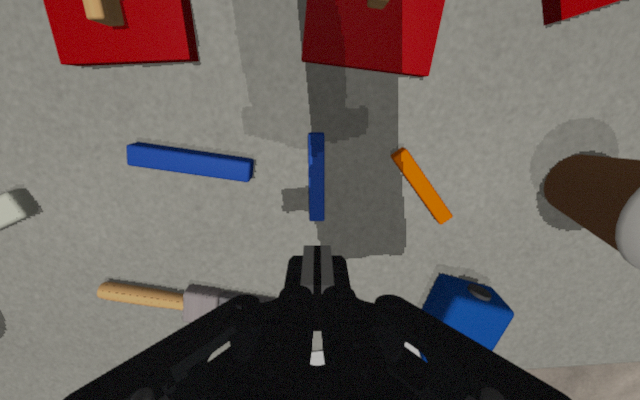

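Wrist view: the fingers are shut and empty at (317,260), and the stick is still lying at (317,176). The grasp missed, so I check the geometry.

```bash
python3 - <<'E'
from m import *
f=grab_frame("wrist")
blobs(f,(100,100,40),(130,255,255),.016,300,roi=(280,110,360,230))
p=read_state()["tool_pos"];print(p,proj(f,[p,[p[0],p[1],.008],[p[0],p[1],p[2]+hold_point_z]]).round(0))
g=grab_frame("top")
blobs(g,(105,100,40),(125,255,255),.016,roi=(280,110,315,170))
g=grab_frame("side");save("s2.png",cv2.resize(g["color"][120:320,180:430],None,fx=3,fy=3))
print(proj(g,[p,[p[0],p[1],.016]]).round(0))
E
```

```text
[316. 178.] c 663.4 41.1 size 89.9 15.3 long-axis yaw 175.4
[0.66237568 0.04092438 0.14432161] [[315. 235.]
 [316. 177.]
 [315. 250.]]
[[255. 189.]
 [258. 229.]]
```

View pics/s2.png

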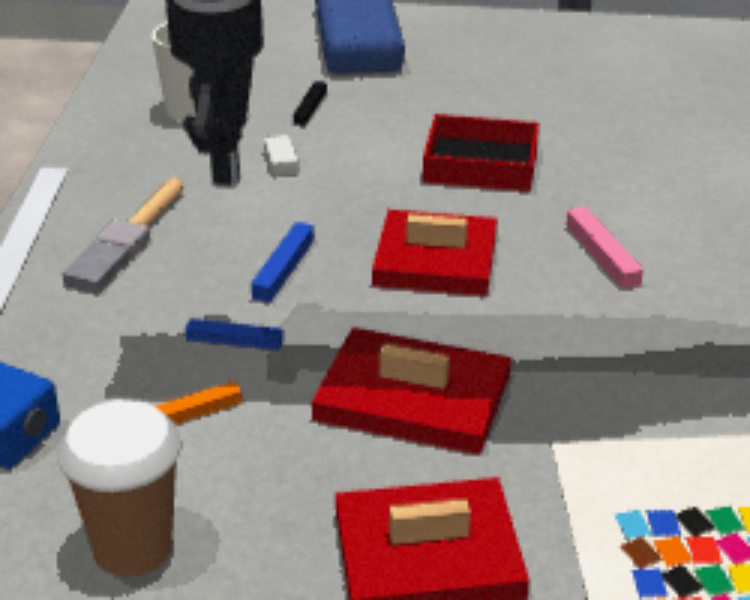

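Both views show the real fingertips about 15–20 mm behind the reported TCP: side (255,182) against (255,189) projected, and wrist row ~246 against 235. That explains the miss. I'll touch the bare table with shut fingers to calibrate the tip height.

Emit:
send_rows:
  deltas:
    - [[1,-3.5,0,0,0],[1,-7.5,0,2,0],[1,-7.5,0,6,0],[1,-7.5,0,9.5,0],[1,-7.5,0,12.5,0],[1,-7.5,0,13.5,0],[1,-7.5,0,13.7,0],[1,-7.5,0,13.7,0],[1,-7.5,0,13.7,0],[1,-7.5,0,13.7,0]]

```text
time: 4.85
tool_pos: [0.7401, 0.0344, 0.0114]
ee_rot: [0.002, 0.044, 0.999, 0.0]
wrist_force: [0.3, 0.7, -0.1]
opening: -0.0002
gripper_force: 0.0
```

Emit:
send_rows:
  deltas:
    - [[1,0,0,0.1,0],[1,0,0,0.2,0],[1,0,0,0.3,0],[1,0,0,0.4,0],[1,0,0,0.5,0],[1,0,0,0.6,0],[1,0,0,0.6,0],[1,0,0,0.6,0]]

```text
time: 5.52
tool_pos: [0.738, 0.0343, 0.0024]
ee_rot: [-0.0, 0.044, 0.999, -0.0]
wrist_force: [0.0, -0.1, 1.1]
opening: -0.0004
gripper_force: 0.0
```

Emit:
send_rows:
  deltas:
    - [[1,0,0,0.1,0],[1,0,0,0.2,0],[1,0,0,0.3,0],[1,0,0,0.3,0],[1,0,0,0.3,0]]

```text
time: 5.93
tool_pos: [0.738, 0.0344, -0.0005]
ee_rot: [-0.0, 0.044, 0.999, -0.0]
wrist_force: [0.8, -0.7, -0.1]
opening: 0.0002
gripper_force: 0.0
```

No contact at reported z = 0, as expected. I carry on down in small steps.

Emit:
send_rows:
  deltas:
    - [[1,0,0,0.1,0],[1,0,0,0.2,0],[1,0,0,0.3,0],[1,0,0,0.4,0],[1,0,0,0.4,0],[1,0,0,0.4,0]]

```text
time: 6.43
tool_pos: [0.738, 0.0343, -0.0046]
ee_rot: [-0.0, 0.044, 0.999, -0.0]
wrist_force: [-0.1, 0.2, -0.4]
opening: 0.0003
gripper_force: 0.0
```

Emit:
send_rows:
  deltas:
    - [[1,0,0,0.1,0],[1,0,0,0.2,0],[1,0,0,0.3,0],[1,0,0,0.4,0],[1,0,0,0.4,0],[1,0,0,0.4,0]]

```text
time: 6.93
tool_pos: [0.738, 0.0344, -0.0085]
ee_rot: [-0.0, 0.044, 0.999, -0.0]
wrist_force: [0.6, 0.7, 0.4]
opening: 0.0001
gripper_force: 0.0
```

Emit:
send_rows:
  deltas:
    - [[1,0,0,0.1,0],[1,0,0,0.2,0],[1,0,0,0.2,0],[1,0,0,0.2,0]]

```text
time: 7.27
tool_pos: [0.738, 0.0343, -0.0105]
ee_rot: [-0.0, 0.044, 0.999, -0.0]
wrist_force: [0.5, -0.4, 0.1]
opening: -0.0002
gripper_force: 0.0
```

Emit:
send_rows:
  deltas:
    - [[1,0,0,0.1,0],[1,0,0,0.2,0],[1,0,0,0.2,0],[1,0,0,0.2,0]]

```text
time: 7.6
tool_pos: [0.738, 0.0343, -0.0125]
ee_rot: [-0.0, 0.044, 0.999, -0.0]
wrist_force: [-0.2, -0.7, -0.2]
opening: -0.0
gripper_force: 0.0
```

Emit:
send_rows:
  deltas:
    - [[1,0,0,0.1,0],[1,0,0,0.2,0],[1,0,0,0.2,0],[1,0,0,0.2,0]]

```text
time: 7.93
tool_pos: [0.738, 0.0344, -0.0146]
ee_rot: [-0.0, 0.044, 0.999, -0.0]
wrist_force: [0.2, 0.2, 0.5]
opening: 0.0003
gripper_force: 0.0
```

Emit:
send_rows:
  deltas:
    - [[1,0,0,0.1,0],[1,0,0,0.2,0],[1,0,0,0.2,0],[1,0,0,0.2,0]]

```text
time: 8.27
tool_pos: [0.738, 0.0344, -0.0165]
ee_rot: [-0.0, 0.044, 0.999, -0.0]
wrist_force: [1.1, 0.2, -0.3]
opening: 0.0
gripper_force: 0.0
```

Emit:
send_rows:
  deltas:
    - [[1,0,0,0.1,0],[1,0,0,0.2,0],[1,0,0,0.2,0],[1,0,0,0.2,0]]

```text
time: 8.6
tool_pos: [0.738, 0.0343, -0.0185]
ee_rot: [-0.0, 0.044, 0.999, -0.0]
wrist_force: [-0.2, 0.1, -0.4]
opening: 0.0006
gripper_force: 0.0
```

```bash
python3 - <<'E'
from m import *
p=read_state()["tool_pos"]
g=grab_frame("side");o=proj(g,[p,p+[0,0,.02]]);print(p,o.round(1))
c=o[0].astype(int);save("s3.png",cv2.resize(g["color"][c[1]-45:c[1]+30,c[0]-50:c[0]+50],None,fx=8,fy=8,interpolation=cv2.INTER_NEAREST))
print("crop origin",c-[50,45])
E
```

```text
[ 0.73798333  0.03430148 -0.01853118] [[232.1 235.5]
 [231.5 229.9]]
crop origin [182 190]
```

View pics/s3.png

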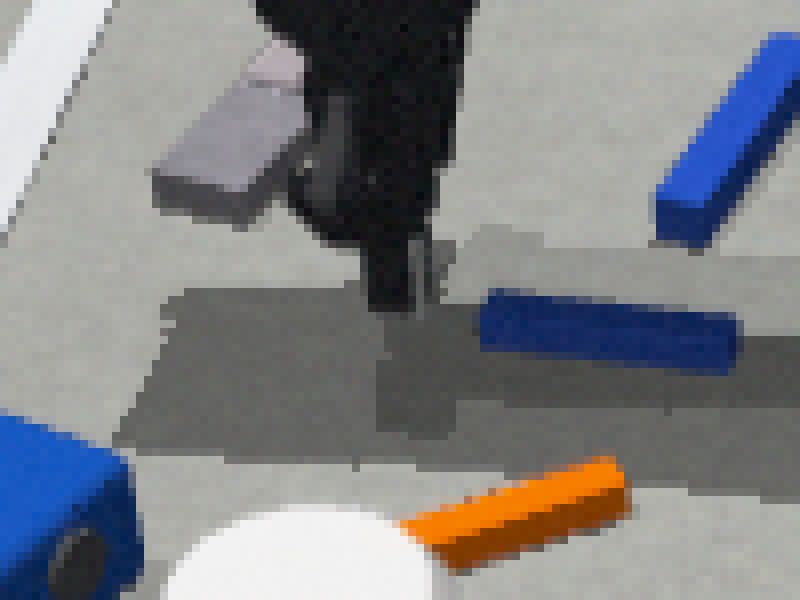

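The fingertip is at crop (395,312), i.e. side pixel (231,229), so it is still roughly 4 mm above the table. I continue to contact.

Emit:
send_rows:
  deltas:
    - [[1,0,0,0.1,0],[1,0,0,0.2,0],[1,0,0,0.2,0],[1,0,0,0.2,0]]

```text
time: 8.98
tool_pos: [0.738, 0.0344, -0.0205]
ee_rot: [-0.0, 0.044, 0.999, -0.0]
wrist_force: [-0.3, 0.4, 0.4]
opening: 0.0
gripper_force: 0.0
```

Emit:
send_rows:
  deltas:
    - [[1,0,0,0.1,0],[1,0,0,0.1,0],[1,0,0,0.1,0]]

```text
time: 9.23
tool_pos: [0.738, 0.0343, -0.0215]
ee_rot: [-0.0, 0.044, 0.999, -0.0]
wrist_force: [0.4, -0.5, 0.7]
opening: 0.0003
gripper_force: 0.0
```

Emit:
send_rows:
  deltas:
    - [[1,0,0,0.1,0],[1,0,0,0.1,0],[1,0,0,0.1,0]]

```text
time: 9.48
tool_pos: [0.738, 0.0343, -0.0225]
ee_rot: [-0.0, 0.044, 0.999, -0.0]
wrist_force: [0.6, -0.1, 0.5]
opening: 0.0001
gripper_force: 0.0
```

Emit:
send_rows:
  deltas:
    - [[1,0,0,0.1,0],[1,0,0,0.1,0],[1,0,0,0.1,0]]

```text
time: 9.73
tool_pos: [0.738, 0.0344, -0.0235]
ee_rot: [-0.0, 0.044, 0.999, -0.0]
wrist_force: [0.1, 0.6, -0.5]
opening: -0.0002
gripper_force: 0.0
```

Emit:
send_rows:
  deltas:
    - [[1,0,0,0.1,0],[1,0,0,0.1,0],[1,0,0,0.1,0]]

```text
time: 9.98
tool_pos: [0.738, 0.0343, -0.0245]
ee_rot: [-0.0, 0.044, 0.999, -0.0]
wrist_force: [-0.1, 0.4, -0.1]
opening: -0.0003
gripper_force: 0.0
```

Emit:
send_rows:
  deltas:
    - [[1,0,0,-2,0],[1,0,0,-5,0],[0.5,0,0,-6,0],[0.5,0,0,-6,0],[0.5,0,0,-6,0]]

```text
time: 10.4
tool_pos: [0.7385, 0.0344, 0.036]
ee_rot: [0.001, 0.044, 0.999, 0.0]
wrist_force: [-0.9, 0.1, -0.6]
opening: 0.0358
gripper_force: 0.0
```

```bash
python3 -c "
from h import *
plan(663.4,41,-19,85.3)"
```

```text
t 10.4 pos [738.5  34.4  36. ] yaw 85.0 open 35.8 tilt [0.001 0.   ] q7 1.44 -> shift [ 7.54 -0.    5.5 ] turn -0.3
```

Emit:
send_rows:
  deltas:
    - [[0.5,4,0,0,0],[0.5,7.5,0,0,-0.3],[0.5,7.5,0,0.5,-0.3],[0.5,7.5,0,2.5,-0.3],[0.5,7.5,0,4,-0.3],[0.5,7.5,0,5.2,-0.3],[0.5,7.5,0,5.7,-0.3],[0.5,7.5,0,5.7,-0.3],[0.5,7.5,0,5.7,-0.3],[1,7.5,0,5.7,-0.3],[1,7.5,0,5.7,-0.3],[1,7.5,0,5.7,-0.3],[1,7.5,0,5.7,-0.3],[1,7.5,0,5.7,-0.3],[1,7.5,0,5.7,-0.3],[1,7.5,0,5.7,-0.3]]
  grip_force: 30

```text
time: 11.73
tool_pos: [0.6643, 0.041, -0.0204]
ee_rot: [0.001, 0.041, 0.999, 0.0]
wrist_force: [-0.3, -0.9, 6.5]
opening: 0.015
gripper_force: 31.6
```

Gripped: opening is 15 mm at 31 N. I lift and head for the box.

Emit:
send_rows:
  deltas:
    - [[1,0,0,-1,0],[1,0,0,-4,0],[1,0,0,-8,0],[1,0,0,-12,0],[1,0,0,-14,0],[1,0,0,-14,0],[1,0,0,-14,0]]

```text
time: 12.32
tool_pos: [0.6641, 0.0411, 0.1204]
ee_rot: [0.001, 0.041, 0.999, 0.0]
wrist_force: [-0.1, -0.2, 0.2]
opening: 0.0153
gripper_force: 30.9
```

```bash
python3 - <<'E'
from m import *
plan(446,-319.9,105,86.1)
f=grab_frame("top")
blobs(f,(0,130,50),(6,255,255),.034,100,(405,190,470,260),(172,130,50),(180,255,255))
E
```

```text
t 12.32 pos [664.1  41.1 120.4] yaw 85.3 open 15.3 tilt [0.003 0.   ] q7 1.42 -> shift [ 18.76 -37.77   1.47] turn -0.8
[436. 225.] c 447.3 -305.9 size 119.9 103.7 long-axis yaw 176.1
```

Emit:
send_rows:
  deltas:
    - [[1,1.3,-2.6,0,0],[1,18.8,-37.8,0,-0.8],[1,18.8,-37.8,0,-0.8],[1,18.8,-37.8,0,-0.8],[1,18.8,-37.8,0,-0.8],[1,18.8,-37.8,0,-0.8],[1,18.8,-37.8,0,-0.8],[1,18.8,-37.8,0,-0.8],[1,18.8,-37.8,0,-0.8],[1,18.8,-37.8,0,-0.8],[1,18.8,-37.8,0,-0.8],[1,18.8,-37.8,0,-0.8],[1,18.8,-37.8,0,-0.8],[1,18.8,-37.8,0,-0.8],[1,18.8,-37.8,0,-0.8],[1,18.8,-37.8,0,-0.8]]

```text
time: 13.7
tool_pos: [0.4456, -0.3186, 0.1182]
ee_rot: [-0.0, 0.033, 0.999, 0.0]
wrist_force: [0.2, -0.0, -0.6]
opening: 0.015
gripper_force: 30.9
```

```bash
python3 - <<'E'
from m import *
f=grab_frame("wrist");save("w4.png",f["color"])
print("red at rim");blobs(f,(0,130,30),(6,255,255),.034,300,None,(172,130,30),(180,255,255))
blobs(f,(100,100,30),(130,255,255),read_state()["tool_pos"][2]+.033,300)
plan(446,-319.9,-12,86.1)
E
```

```text
red at rim
[543. 209.] c 479.0 -124.3 size 117.9 112.7 long-axis yaw 87.1
[331. 182.] c 446.7 -307.5 size 123.0 100.2 long-axis yaw 176.1
[545. 340.] c 499.9 -195.8 size 67.2 16.4 long-axis yaw 76.4
[ 64. 349.] c 494.6 -461.7 size 104.6 54.6 long-axis yaw 101.6
[317. 257.] c 445.6 -317.5 size 94.8 17.1 long-axis yaw 176.5
t 13.75 pos [ 445.5 -318.9  118.3] yaw 86.2 open 15.6 tilt [-0.     0.001] q7 2.13 -> shift [-0.06 -0.11 13.03] turn 0.1
```

View pics/w4.png

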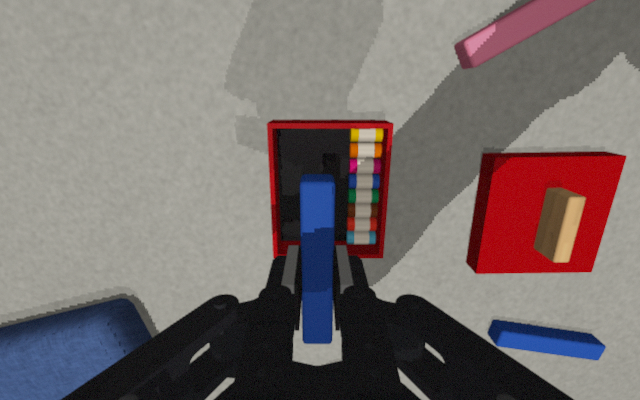

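Wrist view: the held stick at (317,257) is aligned with the box, rim spanning (268..392, 120..258), over the empty bay. I lower and release with a small opening.

Emit:
send_rows:
  deltas:
    - [[1,0,-0.2,3,0],[1,0,-0.2,6,0],[1,0,-0.2,8.5,0],[1,0,-0.2,10.5,0],[1,0,-0.2,12,0],[1,0,-0.2,12.8,0],[1,0,-0.2,13.1,0],[1,0,-0.2,13.1,0],[1,0,-0.2,13.1,0]]

```text
time: 14.5
tool_pos: [0.4454, -0.3225, -0.0116]
ee_rot: [0.001, 0.034, 0.999, -0.0]
wrist_force: [-0.2, 0.0, -0.2]
opening: 0.0153
gripper_force: 30.9
```

Emit:
send_rows:
  deltas:
    - [[0.72,0,0,0,0],[0.72,0,0,0,0],[0.72,0,0,0,0],[0.72,0,0,0,0],[0.72,0,0,0,0]]

```text
time: 14.92
tool_pos: [0.4448, -0.3224, -0.0121]
ee_rot: [0.0, 0.034, 0.999, -0.0]
wrist_force: [0.8, -0.1, 0.3]
opening: 0.0242
gripper_force: 0.0
```

Emit:
send_rows:
  deltas:
    - [[0.72,0,0,-1,0],[0.72,0,0,-3,0],[0.72,0,0,-6,0],[0.72,0,0,-10,0],[0.5,0,0,-14,0],[0,0,0,-18,0],[0,0,0,-18,0],[0,0,0,-18,0],[0,0,0,-18,0]]

```text
time: 15.67
tool_pos: [0.4444, -0.322, 0.168]
ee_rot: [0.0, 0.034, 0.999, 0.0]
wrist_force: [0.1, 0.5, -0.7]
opening: 0.0822
gripper_force: 0.0
```

```bash
python3 - <<'E'
from m import *
f=grab_frame("wrist");save("w5.png",f["color"])
blobs(f,(100,100,30),(130,255,255),.022,300,(240,60,420,300))
blobs(f,(0,130,30),(6,255,255),.034,300,(230,60,440,320),(172,130,30),(180,255,255))
f=grab_frame("top")
blobs(f,(105,100,30),(125,255,255),.022,100,(405,190,470,260))
blobs(f,(0,130,50),(6,255,255),.034,100,(405,190,470,260),(172,130,50),(180,255,255))
print("lid b");blobs(f,(0,150,60),(6,255,255),.022,300,(150,160,230,260),(172,150,60),(180,255,255));blobs(f,(7,40,120),(25,255,255),.05,60,(170,180,230,240))
plan(468,294,120,103)
E
```

```text
[316. 174.] c 445.2 -321.5 size 92.1 17.8 long-axis yaw 175.6
[331. 175.] c 446.8 -307.7 size 122.1 100.0 long-axis yaw 176.0
[441. 231.] c 432.5 -321.0 size 68.6 23.2 long-axis yaw 175.4
[432. 229.] c 447.4 -305.8 size 119.7 103.4 long-axis yaw 176.1
lid b
[192. 216.] c 467.4 292.3 size 131.0 111.9 long-axis yaw 13.1
[188. 214.] c 467.9 294.0 size 61.0 15.5 long-axis yaw 14.2
t 15.77 pos [ 443.7 -321.6  166.5] yaw 86.1 open 85.4 tilt [-0.002  0.001] q7 2.12 -> shift [ 1.79 61.57  4.73] turn -16.9
```

The stick lies in the bay: centre (445,-321) at floor height, 92x18 mm. Now to lid b.

Emit:
send_rows:
  deltas:
    - [[0,0,2.5,0,-1],[0,1.8,61.6,4.7,-17],[0,1.8,61.6,4.7,-17],[0,1.8,61.6,4.7,-17],[0,1.8,61.6,4.7,-17],[0,1.8,61.6,4.7,-17],[0,1.8,61.6,4.7,-17],[0,1.8,61.6,4.7,-17],[0,1.8,61.6,4.7,-17],[0,1.8,61.6,4.7,-17],[0,1.8,61.6,4.7,-17],[0,1.8,61.6,4.7,-17],[0,1.8,61.6,4.7,-17],[0,1.8,61.6,4.7,-17],[0,1.8,61.6,4.7,-17],[0,1.8,61.6,4.7,-17],[0,1.8,61.6,4.7,-17],[0,1.8,61.6,4.7,-17],[0,1.8,61.6,4.7,-17],[0,1.8,61.6,4.7,-17]]

```text
time: 17.43
tool_pos: [0.4692, 0.2911, 0.1202]
ee_rot: [-0.0, -0.112, 0.994, -0.001]
wrist_force: [-0.5, 0.0, 0.9]
opening: 0.0857
gripper_force: 0.0
```

```bash
python3 - <<'E'
from m import *
f=grab_frame("wrist")
print("handle");blobs(f,(7,40,90),(25,255,255),.05,300,(200,60,440,330))
print("panel");blobs(f,(0,130,30),(6,255,255),.022,2000,None,(172,130,30),(180,255,255))
plan(468,293.5,4,103.2)
E
```

```text
handle
[322. 195.] c 465.8 295.7 size 62.0 13.9 long-axis yaw 12.8
panel
[322. 180.] c 467.4 295.9 size 132.6 112.4 long-axis yaw 13.0
[108. 158.] c 492.2 110.6 size 154.5 118.4 long-axis yaw 168.2
t 17.48 pos [469.3 291.4 120.4] yaw 102.9 open 85.3 tilt [-0.    -0.001] q7 1.1 -> shift [ 0.08  0.25 11.64] turn -0.3
```

Emit:
send_rows:
  deltas:
    - [[0,0.1,0.3,3,-0.3],[0,0.1,0.3,6,-0.3],[0,0.1,0.3,8.5,-0.3],[0,0.1,0.3,10.5,-0.3],[0,0.1,0.3,11.3,-0.3],[0,0.1,0.3,11.6,-0.3],[0,0.1,0.3,11.6,-0.3],[0,0.1,0.3,11.6,-0.3],[1,0.1,0.3,11.6,-0.3],[1,0.1,0.3,11.6,-0.3],[1,0.1,0.3,11.6,-0.3],[1,0.1,0.3,11.6,-0.3],[1,0.1,0.3,11.6,-0.3],[1,0.1,0.3,11.6,-0.3],[1,0.1,0.3,11.6,-0.3],[1,0.1,0.3,11.6,-0.3],[1,0.1,0.3,11.6,-0.3],[1,0.1,0.3,11.6,-0.3]]
  grip_force: 60

```text
time: 18.98
tool_pos: [0.4675, 0.2963, 0.005]
ee_rot: [0.0, -0.116, 0.993, 0.0]
wrist_force: [0.3, -0.1, 6.0]
opening: 0.0124
gripper_force: 59.5
```

Emit:
send_rows:
  deltas:
    - [[1,0,0,-1,0],[1,0,0,-3,0],[1,0,0,-6,0],[1,0,0,-9,0],[1,0,0,-11,0],[1,0,0,-12,0],[1,0,0,-12,0],[1,0,0,-12,0]]

```text
time: 19.65
tool_pos: [0.467, 0.296, 0.1242]
ee_rot: [-0.0, -0.116, 0.993, -0.0]
wrist_force: [-0.5, -0.1, -2.2]
opening: 0.0123
gripper_force: 58.7
```

```bash
python3 - <<'E'
from m import *
f=grab_frame("wrist");print(read_state()["wrist_force"])
z=read_state()["tool_pos"][2]-.005+.022
blobs(f,(0,130,30),(6,255,255),z,2000,None,(172,130,30),(180,255,255))
f=grab_frame("top")
blobs(f,(0,150,60),(6,255,255),z,300,(120,140,240,290),(172,150,60),(180,255,255));blobs(f,(7,40,120),(25,255,255),z+.028,60,(150,180,230,240))
plan(447,-306.7,125,86)
E
```

```text
[ 0.56768559 -0.30730305 -1.6925174 ]
[317. 206.] c 451.1 292.9 size 113.2 102.7 long-axis yaw 103.4
[104. 156.] c 446.7 183.3 size 87.5 67.1 long-axis yaw 168.2
[181. 211.] c 466.2 293.1 size 133.2 113.9 long-axis yaw 12.6
t 19.75 pos [466.2 295.4 123. ] yaw 103.4 open 12.4 tilt [-0.002 -0.002] q7 1.1 -> shift [ 15.79 -58.14  -0.09] turn 17.4
```

Emit:
send_rows:
  deltas:
    - [[1,0.5,-2,0,0],[1,15.8,-58.2,0,17.4],[1,15.8,-58.2,0,17.4],[1,15.8,-58.2,0,17.4],[1,15.8,-58.2,0,17.4],[1,15.8,-58.2,0,17.4],[1,15.8,-58.2,0,17.4],[1,15.8,-58.2,0,17.4],[1,15.8,-58.2,0,17.4],[1,15.8,-58.2,0,17.4],[1,15.8,-58.2,0,17.4],[1,15.8,-58.2,0,17.4],[1,15.8,-58.2,0,17.4],[1,15.8,-58.2,0,17.4],[1,15.8,-58.2,0,17.4],[1,15.8,-58.2,0,17.4],[1,15.8,-58.2,0,17.4],[1,15.8,-58.2,0,17.4],[1,15.8,-58.2,0,17.4],[1,15.8,-58.2,0,17.4]]

```text
time: 21.42
tool_pos: [0.4484, -0.3046, 0.1241]
ee_rot: [-0.0, 0.034, 0.999, 0.001]
wrist_force: [-0.1, -0.3, -1.4]
opening: 0.0127
gripper_force: 59.0
```

```bash
python3 - <<'E'
from m import *
f=grab_frame("wrist")
z=read_state()["tool_pos"][2]-.005+.022
blobs(f,(0,130,30),(6,255,255),z,2000,None,(172,130,30),(180,255,255))
g=grab_frame("top")
blobs(g,(0,150,60),(6,255,255),z,300,(390,150,500,300),(172,150,60),(180,255,255))
plan(446.9,-307,52,86.1)
a=np.hstack([f["color"][:,120:520],g["color"][120:320,340:540].repeat(2,0).repeat(2,1)]);save("w6.png",a)
E
```

```text
[524. 206.] c 433.2 -195.2 size 68.7 66.1 long-axis yaw 87.1
[317. 205.] c 430.4 -302.5 size 112.4 104.4 long-axis yaw 86.1
[435. 219.] c 447.2 -290.8 size 132.8 107.1 long-axis yaw 175.9
t 21.52 pos [ 448.5 -305.2  124.5] yaw 86.1 open 12.5 tilt [-0.     0.001] q7 2.08 -> shift [ 0.14 -0.19  7.25] turn -0.0
```

View pics/w6.png

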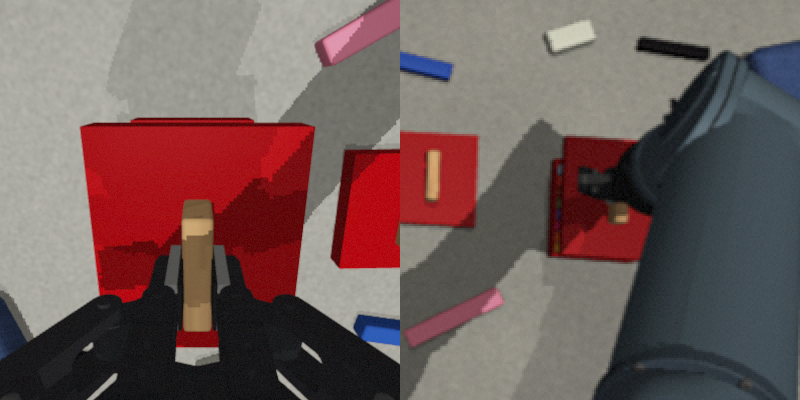

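Wrist (left): the lid is held square, with its far panel corners at image (202,127) and (435,126), and the box edge showing behind it at (251..373,119). I check the lid centre from those corners.

```bash
python3 - <<'E'
from m import *
f=grab_frame("wrist")
p=read_state()["tool_pos"]
for z in (.1395,.1415,.1435):
    P=ray(f,[[201.5,127],[435,126]],z)*1000
    a=P[1]-P[0];m=P.mean(0);yaw=np.degrees(np.arctan2(a[1],a[0]));n=np.array([-a[1],a[0]])[:2]/np.hypot(*a[:2])
    print(z,"w",round(np.hypot(*a[:2]),1),"mid",m.round(1),"yaw",round(yaw,1),"centre",(m[:2]+66*n).round(1),(m[:2]-66*n).round(1))
P=ray(f,[[251,119],[373,119]],.034)*1000;print("box -x edge",P.round(1),np.hypot(*(P[1]-P[0])[:2]).round(1),"exp mid",447-60)
plan(446.9,-307,52,86.1)
E
```

```text
0.1395 w 113.3 mid [ 382.7 -299.2  139.5] yaw 86.4 centre [ 316.8 -295. ] [ 448.5 -303.4]
0.1415 w 111.8 mid [ 382.5 -299.2  141.5] yaw 86.4 centre [ 316.6 -295. ] [ 448.3 -303.4]
0.1435 w 110.4 mid [ 382.3 -299.2  143.5] yaw 86.4 centre [ 316.4 -295. ] [ 448.1 -303.4]
box -x edge [[ 383.8 -353.3   34. ]
 [ 390.4 -254.9   34. ]] 98.6 exp mid 387
t 21.57 pos [ 448.4 -305.5  124.6] yaw 86.1 open 12.4 tilt [-0.  0.] q7 2.08 -> shift [ 0.14 -0.16  7.26] turn -0.0
```

Emit:
send_rows:
  deltas:
    - [[1,0.15,-0.23,2,0],[1,0.15,-0.23,4,0],[1,0.15,-0.23,6,0],[1,0.15,-0.23,7.3,0],[1,0.15,-0.23,8,0],[1,0.15,-0.23,8,0],[1,0.15,-0.23,8,0],[1,0.15,-0.23,8,0],[1,0.15,-0.23,8,0]]

```text
time: 22.32
tool_pos: [0.4473, -0.3092, 0.0457]
ee_rot: [0.001, 0.035, 0.999, -0.0]
wrist_force: [0.6, -0.1, -2.1]
opening: 0.0125
gripper_force: 59.0
```

```bash
python3 - <<'E'
from h import *
plan(446.7,-307.7,36,86.1)
g=grab_frame("side");save("s4.png",cv2.resize(g["color"][130:210,280:390],None,fx=7,fy=7,interpolation=cv2.INTER_CUBIC))
E
```

```text
t 22.32 pos [ 447.3 -309.2   45.7] yaw 86.0 open 12.5 tilt [ 0.002 -0.001] q7 2.1 -> shift [0.08 0.14 0.97] turn -0.1
```

View pics/s4.png

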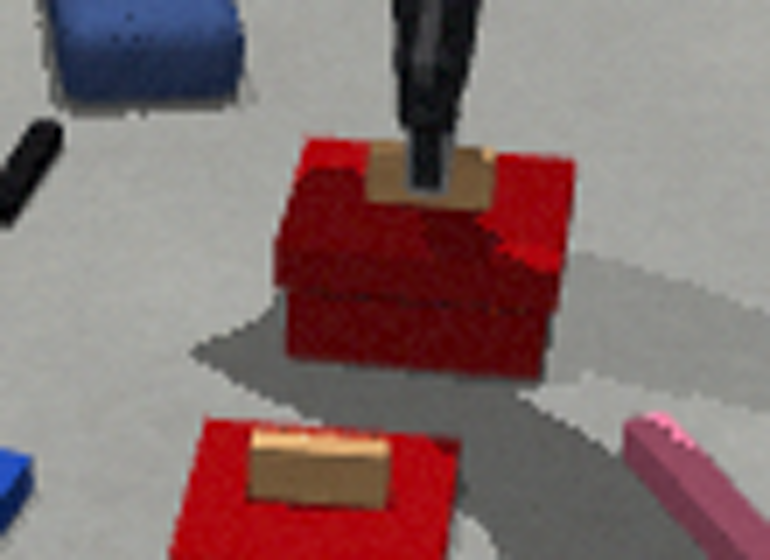

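Side view: the lid is level above the box, with about equal overhang left and right (crop x 275/288 and 548/560). I lower in steps and watch the force.

Emit:
send_rows:
  deltas:
    - [[1,0,0.1,0.3,0],[1,0,0.1,0.6,0],[1,0,0.1,0.9,0],[1,0,0.1,1.2,0],[1,0,0.1,1.2,0],[1,0,0.1,1.2,0]]

```text
time: 22.87
tool_pos: [0.4463, -0.3076, 0.0323]
ee_rot: [-0.0, 0.035, 0.999, 0.0]
wrist_force: [-0.4, 0.0, -1.5]
opening: 0.0126
gripper_force: 59.0
```

Emit:
send_rows:
  deltas:
    - [[1,0,0,0.2,0],[1,0,0,0.4,0],[1,0,0,0.6,0],[1,0,0,0.8,0],[1,0,0,0.9,0],[1,0,0,0.9,0],[1,0,0,0.9,0]]

```text
time: 23.45
tool_pos: [0.4465, -0.3077, 0.0235]
ee_rot: [-0.0, 0.035, 0.999, 0.0]
wrist_force: [0.4, 0.1, -1.9]
opening: 0.0123
gripper_force: 59.0
```

Emit:
send_rows:
  deltas:
    - [[1,0,0,0.1,0],[1,0,0,0.15,0],[1,0,0,0.15,0],[1,0,0,0.15,0]]

```text
time: 23.78
tool_pos: [0.4466, -0.3078, 0.0221]
ee_rot: [0.0, 0.035, 0.999, -0.0]
wrist_force: [-0.4, 0.4, -1.3]
opening: 0.0127
gripper_force: 59.0
```

Emit:
send_rows:
  deltas:
    - [[1,0,0,0.1,0],[1,0,0,0.1,0],[1,0,0,0.1,0],[1,0,0,0.1,0]]

```text
time: 24.12
tool_pos: [0.4466, -0.3077, 0.0211]
ee_rot: [0.0, 0.035, 0.999, 0.0]
wrist_force: [-0.6, -0.1, -2.2]
opening: 0.0128
gripper_force: 59.0
```

Emit:
send_rows:
  deltas:
    - [[1,0,0,0.1,0],[1,0,0,0.1,0],[1,0,0,0.1,0],[1,0,0,0.1,0]]

```text
time: 24.45
tool_pos: [0.4466, -0.3078, 0.0209]
ee_rot: [0.0, 0.035, 0.999, 0.0]
wrist_force: [-2.1, 2.5, 8.3]
opening: 0.0126
gripper_force: 60.4
```

Contact at TCP z = 21 mm, exactly where the seated lid should be. I release and retreat.

Emit:
send_rows:
  deltas:
    - [[0.6,0,0,0,0],[0.6,0,0,0,0],[0.6,0,0,0,0],[0.4,0,0,0,0],[0.4,0,0,0,0],[0.4,0,0,-1,0],[0.3,0,0,-3,0],[0.3,0,0,-6,0],[0.3,0,0,-10,0],[0.3,0,0,-14,0],[0.3,0,0,-16,0],[0.3,0,0,-16,0],[0.3,0,0,-16,0]]

```text
time: 25.53
tool_pos: [0.4473, -0.3082, 0.1818]
ee_rot: [0.001, 0.035, 0.999, -0.001]
wrist_force: [-0.2, 0.7, -1.6]
opening: 0.0599
gripper_force: 0.0
```

```bash
python3 - <<'E'
from m import *
f=grab_frame("wrist")
z=.038
print("panel wrist");blobs(f,(0,130,30),(6,255,255),z,2000,None,(172,130,30),(180,255,255))
print("handle");blobs(f,(7,40,60),(25,255,255),.066,300,(200,60,440,330))
g=grab_frame("side");c=g["color"][130:210,280:390];u=cv2.resize(c,None,fx=5,fy=5,interpolation=cv2.INTER_CUBIC)
w=f["color"][0:400,200:450];save("end.png",np.hstack([u,w]))
print(read_state()["wrist_force"],read_state()["time"])
E
```

```text
panel wrist
[495. 188.] c 479.2 -123.4 size 114.5 111.1 long-axis yaw 87.1
[317. 168.] c 446.5 -306.8 size 132.2 112.1 long-axis yaw 176.0
handle
[317. 179.] c 444.2 -306.7 size 63.5 14.2 long-axis yaw 175.6
[-0.16221814 -0.17878034  0.06870412] 25.6333
```

View pics/end.png

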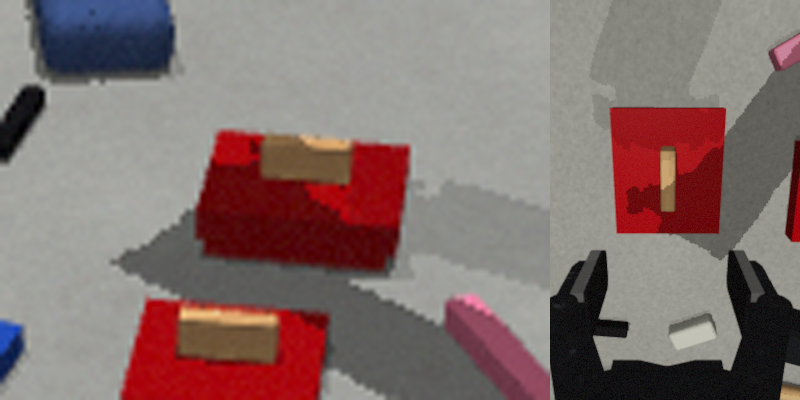

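The lid sits level and fully down: at the seated height it measures 132x112 mm, centred at (446.5,-306.8). The arm is clear, so I hand in.

```bash
python3 -c "
from rig import job_done
print(job_done())"
```

```text
the job is handed in; nothing more can be done
None
```

The blue stick lies flat in the box's empty bay, lid b sits level and fully down on the box, and the job is handed in; no verdict came back.

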